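Close and pin the board-programming clamshell

ROBOT

A 6-joint arm with a two-finger parallel gripper is mounted at the origin on the work surface. World frame = base frame: x ahead of the robot, y to its left, z up, the work surface at z = 0. Lengths are in mm, angles in degrees, forces in N, time in s.
With the tool pointing down it reaches from about 300 to 850 mm from the base axis. Payload 4.2 kg.
Tool frame: the origin (TCP) lies midway between the tips of the shut fingers; the grasp point (between the pads) lies 19 mm behind it; x points along the fingers, y is the direction in which the jaws open and shut, and the axes are right-handed (so a half turn about x gives the same grasp; the last joint's range is limited). The gripper opens to 91 mm and grips with 3 to 60 N. Pads are 32 mm wide; open, the fingers measure 118 mm over their backs; the gripper's body (76 mm by 178 mm) begins 60 mm behind the grasp point.
Start: joints at [74.828, 18.312, 89.639, -0, 72.044, -1.146], TCP at [139.36, 557.873, 213.976] pointing down, gripper open.
Joint ranges: [-177.97, 177.97], [-48.28, 115.42], [12.27, 149.76], [-77.06, 257.06], [2.81, 150.46], [-146.56, 146.56]. Speed limits (degrees/s): [147.25, 147.25, 180, 180, 180, 180].

INTERFACE

Orientations are given as [roll, pitch, yaw] about the fixed x, y, z axes, in that order (R = Rz(yaw) Ry(pitch) Rx(roll)).
In Python, from workcell import * gives the robot as it stands.
- The arm moves only by the shell command python3 -m handwheel 'ROWS' [FORCE]. ROWS is a JSON object of lists of equal length, an entry for each row: "gripper": the closure, from 0 (fully open) to 1 (shut); "offset": the shift along the tool's x, y, z in mm, a list of three; "rot": the turn, a rotation vector about the tool's x, y, z in degrees, a list of three. A call has 1 to 5 rows; each row is the pose to reach, as a shift and turn from the pose commanded when the call began, along the tool's axes at that moment; what a row does not reach only later rows make up. A row lasts 1/12 s, in which the tool goes at most 41.7 mm and 7.16 degrees, less where a joint would pass 70% of its speed; a pose out of reach is approached as far as the arm can. A call with a gripper value outside its range is refused whole. The fingers move at their own pace and stop on an object; FORCE is the grip in N (left out, the last holds). Time passes only in rows, so rows that repeat a pose let the fingers close. It gives the time, the measured TCP pose, the force and the opening at its end, in the units of the state.
- state(): the state, without advancing time (a new reading comes with each control period).
- grab_frame(name): name is "side" or "top" or "wrist"; returns the picture (420x560x3 uint8, red, green, blue); there is no depth.
- camera_params(name): a dict with "fx", "fy", "cx", "cy" (pixels), "position" and "attitude" of the camera in the world; the wrist camera has in their place "hand_eye" (4x4, takes a point from camera to tool coordinates, whose origin is the TCP and whose axes are the tool frame's). Camera axes: x right, y up, looking along -z (the intrinsics and any distortion apply to the point x, -y, -z); pixel columns grow to the right and rows downward; lengths in mm; the calibration is good to about 2 mm. The wrist camera is an equidistant fisheye: a pixel r from the principal point sees the ray r / f radians off the axis. A picture is of the moment at which its call begins: read the wrist's pose just before it. camera_params takes no time and is no camera call.
- job_done(): hands the job in, once; it reports no verdict.
The state is a dict: "time_s": time; "qpos": joint angles; "qvel": joint speeds; "effort": joint torques, N m; "ee_pos": TCP position; "ee_rot": TCP orientation; "force": force on the tool from outside, world axes, zero at the start; "torque": the same for the moment, N m; "gripper_width": finger opening in mm.
Only numpy, scipy, OpenCV 4.12 (cv2) and the standard library are available. Lean on these libraries where they do the work, as an engineer would, in place of code of your own. Each camera call takes 0.05 s, during which the arm holds its last target.

TASK

The clamshell fixture that programs circuit boards stands open with a board in it. Lower its hinged cover gently onto the board, then take the red-knobbed guide pin out of the tool block, push it down through the hole in the cover into the hole of the base, and press on with the pin until the cover is fully shut against the springs. Finish while still holding the pin and pressing it down, so that the cover stays shut, and leave everything else on the bench as it stands.

Things in the scene. Friction and masses are not known exactly. Their poses are not given: they have to be found in the camera images.
- fixture: base of the clamshell, fixed to the bench: 170 (x) by 160 mm (y). Origin: centre of its underside. Its x axis points from the front rail to the hinge (away from the robot at yaw 0). Front rail: aluminium, x -95 to -51 mm, 70 mm high; the shut cover lands on its top. Grey housing behind it 50 mm high. Hinge axis along y at x +57 mm, z 70 mm
- cover (a joint): opening angle of the cover, rad: 0 = shut on the front rail, pi/2 = upright, 1.75 = end stop. Friction hinge (0.4 N m; cover 0.3 kg): it stays where left. At 0.087 its two white pushers meet the board, borne on springs; let go there it rests, its hole 11 mm above the shut height. Shutting it takes up to about 12 N straight down at the hole; let go, it springs back up
- cover_hinge (a point): middle of the hinge axis (turns with the cover). The axis runs along the fixture's y
- cover_handle (a point): middle of the cover's bow handle: round steel bar 12 mm thick, 100 mm long, parallel to the hinge, 192 mm from it, 34 mm clear of the cover's front edge; pinch it across from above at any angle. In the cover's frame (origin cover_hinge; axes as the fixture's when shut; its underside is z = 0) it lies at x -192, z +4 mm
- cover_hole (a point): centre of the top edge of the brass-ringed hole in the cover, 12.5 mm wide, chamfered, through the 8 mm thick dark plate; in the cover's frame at x -130, y 0, z +8 mm, 22 mm from its front edge
- base_hole (a point): centre of the mouth of the brass-ringed hole in the top of the front rail, 70 mm above the bench: vertical, 12 mm wide, chamfered, 45 mm deep. When the cover is shut (and to within 1 mm when it rests on the board) cover_hole lies straight above it, 8 mm higher when shut
- nest (a joint): how far the nest with the board is pushed down onto the probes, m: 0 = up; about 0.0075 when the cover is shut
- tool_block: grey block, 50 (x) by 170 (y) by 45 mm high, fixed to the bench, origin at the centre of its underside; three upright holes 12 mm wide, 42 mm deep, along its y at -58, 0 and +58 mm, holding the guide pin, the driver and the trimmer in any order
- guide_pin: steel pin with a red knob, 74 mm tall, 80 g, upright in the block. Origin: tip of its nose; z up along it. Shank 10 mm thick, 40 mm long, the lowest 9 mm a cone down to 3 mm; steel collar 26 mm wide from 40 to 44 mm, whose underside stops on the block or cover; red round knob 22 mm wide from 44 to 74 mm. Parked, its tip is 5 mm above the bench; home in the shut cover, 32 mm below base_hole
- pin_tip (a point): tip of the guide pin's nose (its origin)
- pin_knob (a point): on the pin's axis, 64 mm above the tip and 24 mm above the underside of the collar: a good height to grip the knob
- driver: bystander: small screwdriver with a light blue handle (20 mm wide, top 95 mm above the bench) standing in the tool block; origin at its tip
- trimmer: bystander: white trimming tool with a yellow handle (18 mm wide, top 85 mm above the bench) standing in the tool block; origin at its tip
- solder_spool: bystander: spool of solder standing on end, white flanges 56 mm wide, 52 mm high; origin at the centre of its underside
- cutters: bystander: side cutters lying flat, light blue handles, 125 mm long, 12 mm high; origin at its pivot, on the bench
- flux_bottle: bystander: amber bottle with a black cap, 38 mm wide, 85 mm high; origin at the centre of its underside
- board_tray: bystander: dark blue tray of finished boards, 160 by 120 mm, 28 mm high; origin at the centre of its underside
Things that resemble listed ones, but are neither listed nor needed, are in the scene too. What is shaped like the guide_pin but green or pink is not meant.

How it is judged:
By the outcome, as a careful person would: the job done as asked, in the order asked, and still so for the second after the job is handed in, while the arm keeps its last pose, push and grip.
It also fails if it takes over 61 s, if anything falls off the work surface, if the arm or the gripper's body presses on something with over 40 N, if the wrist force passes 120 N, or if a joint passes its speed limit or range.

## Working session

There is one attempt and no reset: what is moved stays moved. The work goes in short steps, Python scripts to look and compute and a shell command to move; the robot and the scene stay as the last step left them, time stands still between calls to the robot, and variables do not carry over. Pictures are saved under pics/ and viewed, and the job is handed in when it is done.

```bash
ls; mkdir -p pics; python3 - <<'E'
from workcell import *
import cv2
print(state())
for n in ["side","top","wrist"]:
    print(n,camera_params(n))
    cv2.imwrite(f"pics/{n}0.png",grab_frame(n)[:,:,::-1])
E
```

```text
pics
{'time_s': 0.0, 'qpos': array([ 7.48259750e+01,  1.83535980e+01,  8.97076709e+01, -2.16961335e-03,
        7.20434600e+01, -1.14617208e+00]), 'qvel': array([ 0.08304688, -0.07716821,  0.05712926, -0.01565199,  0.03304185,
       -0.06148058]), 'effort': array([ 1.96137495e-03, -4.12451613e+01, -2.31972134e+01,  7.28893513e-02,
        4.58850770e-02, -1.23212476e-04]), 'ee_pos': array([139.25554701, 557.35404374, 213.09209673]), 'ee_rot': array([ -90.01783803,   89.89525079, -104.04502015]), 'force': array([ 0.43103056, -0.21285523,  0.44343747]), 'torque': array([0.01599149, 0.04013276, 0.0142215 ]), 'gripper_width': 90.90780067789953}
side {'fx': 387.9957099711276, 'fy': 387.9957099711276, 'cx': 279.34939217084985, 'cy': 201.77311638319907, 'position': array([ 313.71197631, -582.05235034,  599.40753668]), 'attitude': array([ 50.01370856,  -0.45393034, -21.44090771])}
top {'fx': 431.8831656254272, 'fy': 431.8831656254272, 'cx': 285.23720665766547, 'cy': 215.7437284706676, 'position': array([ 459.97023034,   -8.38383408, 1136.00591408]), 'attitude': array([  2.94028858,   1.1856941 , -90.46976048])}
wrist {'fx': 325.19226210127806, 'fy': 325.19226210127806, 'cx': 278.7762134157166, 'cy': 209.5017623731338, 'hand_eye': array([[-3.63965185e-04,  2.38565599e-01, -9.71126317e-01,
        -1.70966083e+02],
       [ 9.99999827e-01,  5.35139349e-04, -2.43324972e-04,
        -9.91293196e-01],
       [ 4.61638937e-04, -9.71126237e-01, -2.38565752e-01,
        -6.71725625e+01],
       [ 0.00000000e+00,  0.00000000e+00,  0.00000000e+00,
         1.00000000e+00]])}
```

View pics/side0.png

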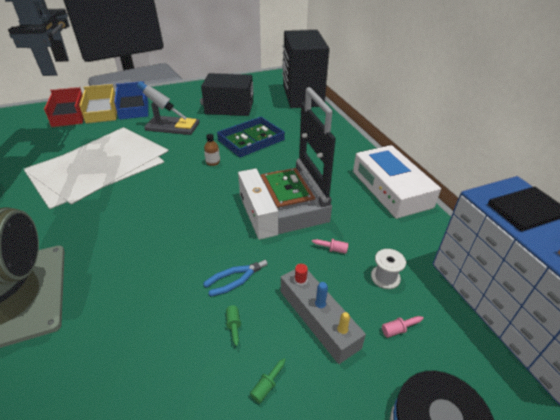

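View pics/top0.png

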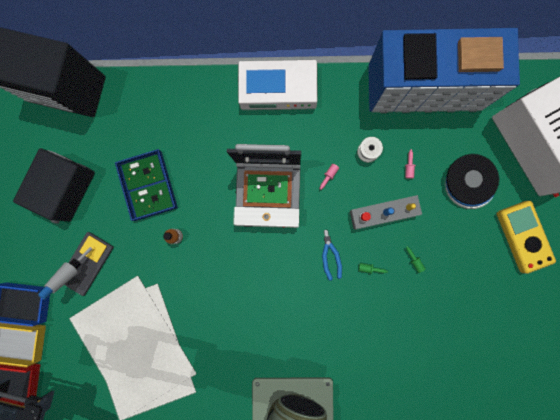

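View pics/wrist0.png

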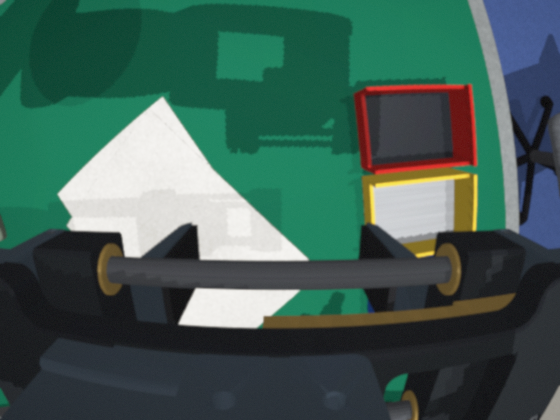

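The side view shows the open fixture (cover upright, handle near (318,98), rail hole near (257,190)) and the red pin at (301,272). In the top view the rail hole is at (267,216), the pin at (366,216) and the handle at about (265,147).

```bash
cat > h.py <<'E'
from workcell import *
import numpy as np, cv2
from scipy.spatial.transform import Rotation as R
def cam(n,ee=None):
    c=camera_params(n)
    if n=="wrist":
        H=c["hand_eye"]; s=ee; Rt=R.from_euler('xyz',s[1],degrees=True).as_matrix()
        return c,Rt@H[:3,:3],Rt@H[:3,3]+s[0]
    return c,R.from_euler('xyz',c["attitude"],degrees=True).as_matrix(),c["position"]
def ray(n,u,v,ee=None):
    c,Rc,p=cam(n,ee); x=(u-c["cx"])/c["fx"]; y=(v-c["cy"])/c["fy"]
    if n=="wrist":
        r=np.hypot(x,y); k=np.sin(r)/max(r,1e-9); d=np.array([x*k,-y*k,-np.cos(r)])
    else: d=np.array([x,-y,-1.])
    d=Rc@d; return p,d/np.linalg.norm(d)
def onz(n,u,v,z,ee=None):
    p,d=ray(n,u,v,ee); return p+d*(z-p[2])/d[2]
def tri(a,b):
    (p,d),(q,e)=a,b; A=np.stack([d,-e],1); t=np.linalg.lstsq(A,q-p,rcond=None)[0]
    return (p+d*t[0]+q+e*t[1])/2, np.linalg.norm(p+d*t[0]-q-e*t[1])
def proj(n,P,ee=None):
    c,Rc,p=cam(n,ee); q=Rc.T@(np.asarray(P,float)-p); a=np.array([q[0],-q[1],-q[2]])
    if n=="wrist":
        th=np.arctan2(np.hypot(a[0],a[1]),a[2]); k=th/np.hypot(a[0],a[1])
        return np.array([c["cx"]+c["fx"]*a[0]*k,c["cy"]+c["fy"]*a[1]*k])
    return np.array([c["cx"]+c["fx"]*a[0]/a[2],c["cy"]+c["fy"]*a[1]/a[2]])
def ee(): s=state(); return s["ee_pos"],s["ee_rot"]
E
python3 - <<'E'
from h import *
t=cv2.imread("pics/top0.png"); s=cv2.imread("pics/side0.png")
cv2.imwrite("pics/topA.png",cv2.resize(t[130:240,220:320],None,fx=5,fy=5,interpolation=cv2.INTER_CUBIC))
cv2.imwrite("pics/topB.png",cv2.resize(t[185:240,340:430],None,fx=8,fy=8,interpolation=cv2.INTER_CUBIC))
cv2.imwrite("pics/sideA.png",cv2.resize(s[80:250,220:350],None,fx=3.5,fy=3.5,interpolation=cv2.INTER_CUBIC))
cv2.imwrite("pics/sideB.png",cv2.resize(s[250:370,270:380],None,fx=5,fy=5,interpolation=cv2.INTER_CUBIC))
for n,im in(("top",t),("side",s)):
    hsv=cv2.cvtColor(im,cv2.COLOR_BGR2HSV)
    m=((hsv[...,0]<6)|(hsv[...,0]>176))&(hsv[...,1]>180)&(hsv[...,2]>90)
    k,l,st,c=cv2.connectedComponentsWithStats(m.astype(np.uint8))
    for i in range(1,k):
        if st[i,4]>15: print(n,st[i],c[i],onz(n,*c[i],79-15))
E
```

```text
top [361 213   9   8  52] [365.48076923 216.30769231] [ 511.98428744 -185.37593814   64.        ]
top [  0 365  34  32 172] [ 19.71511628 372.61627907] [133.11666597 672.84565619  64.        ]
top [  2 398  14   5  25] [  8.44 400.48] [ 65.66442577 699.38955207  64.        ]
side [ 52  89  29  15 145] [67.44137931 95.46206897] [116.79301389 735.63734054  64.        ]
side [ 47 104   6   8  18] [ 49.         107.72222222] [ 67.56302481 663.59453082  64.        ]
side [ 66 113  16  11  44] [ 75.27272727 118.        ] [141.02038024 567.23651946  64.        ]
side [ 51 117  11   8  29] [ 56.51724138 121.        ] [ 91.90691162 566.67547585  64.        ]
side [296 265  10  17  85] [300.49411765 271.85882353] [ 515.46615163 -182.18781954   64.        ]
```

View pics/topA.png

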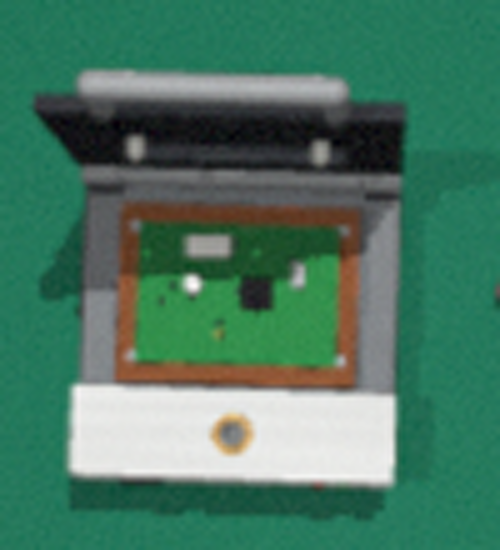

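View pics/topB.png

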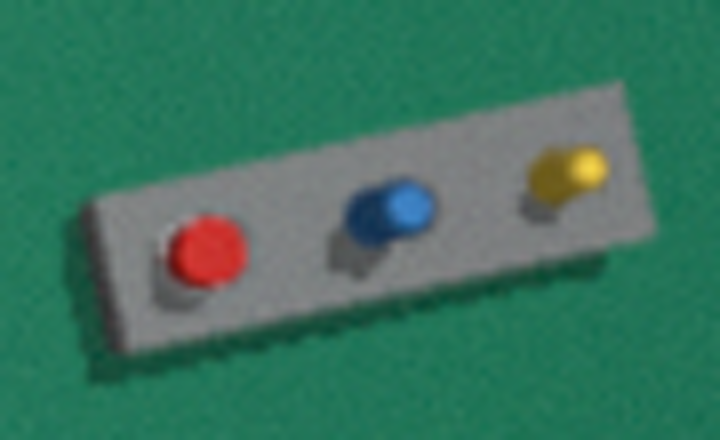

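View pics/sideA.png

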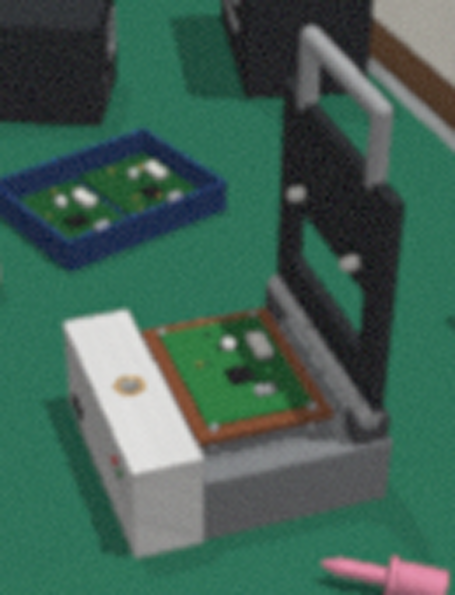

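View pics/sideB.png

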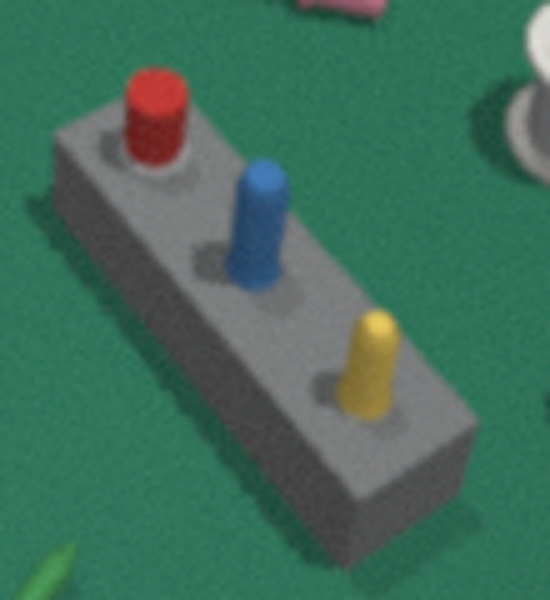

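```bash
python3 - <<'E'
from h import *
np.set_printoptions(precision=1,suppress=True)
f=lambda x,y,s,o:((x+.5)/s-.5+o[0],(y+.5)/s-.5+o[1])
TA=lambda x,y:f(x,y,5,(220,130)); TB=lambda x,y:f(x,y,8,(340,185)); SA=lambda x,y:f(x,y,3.5,(220,80)); SB=lambda x,y:f(x,y,5,(270,250))
print("hole",onz("top",*TA(231,435),70),onz("side",*SA(129,385),70),tri(ray("top",*TA(231,435)),ray("side",*SA(129,385))))
print("knobtop",onz("top",*TB(210,248),79),onz("side",*SB(158,92),79))
a,b,c,d=[onz("top",*TA(*q),70) for q in((70,473),(395,485),(70,385),(396,395))]
print(a,b,c,d,[np.degrees(np.arctan2(-(q-p)[0]*-1,-(q-p)[1])) for p,q in((a,b),(c,d))])
s1=[onz("side",*SA(*q),70) for q in((65,322),(136,472),(128,312),(202,462))]
print(s1,[np.degrees(np.arctan2((q-p)[0],-(q-p)[1])) for p,q in((s1[0],s1[1]),(s1[2],s1[3]))])
L=tri(ray("top",*TA(84,83)),ray("side",*SA(310,32))); Rr=tri(ray("top",*TA(345,92)),ray("side",*SA(388,108)))
print("handle",L,Rr)
e=[onz("top",*TB(*q),45) for q in((92,200),(620,85),(125,355),(657,238))]
print("block",e, [np.degrees(np.arctan2((q-p)[0],-(q-p)[1])) for p,q in((e[0],e[1]),(e[2],e[3]))])
E
```

```text
hole [513.2  61.3  70. ] [516.5  60.7  70. ] (array([514.8,  60.9,  70.2]), np.float64(3.3409169374397423))
knobtop [ 513.1 -183.7   79. ] [ 514.4 -186.    79. ]
[495.1 141.3  70. ] [487.8 -19.5  70. ] [538.8 141.2  70. ] [532.3 -20.5  70. ] [np.float64(-2.6164281855795717), np.float64(-2.311910830267471)]
[array([498.6, 140.3,  70. ]), array([493.8, -18.5,  70. ]), array([541.6, 136.3,  70. ]), array([533., -24.,  70.])] [np.float64(-1.735992008943508), np.float64(-3.0984331368116735)]
handle (array([649.8, 107.5, 263.2]), np.float64(3.139412443621874)) (array([645.1,   0.3, 265.5]), np.float64(4.870608466796694))
block [array([ 530.3, -152.6,   45. ]), array([ 565., -319.,   45.]), array([ 481.3, -162.1,   45. ]), array([ 516.6, -329.4,   45. ])] [np.float64(11.78239803149845), np.float64(11.92274751952991)]
```

```bash
cat >> h.py <<'E'
def Rdown(yaw):  # tool x down, jaw axis y at heading yaw (deg)
    a=np.radians(yaw); x=np.array([0,0,-1.]); y=np.array([np.cos(a),np.sin(a),0]); return np.stack([x,y,np.cross(x,y)],1)
def go(P,yaw):
    s=state(); Rc=R.from_euler('xyz',s["ee_rot"],degrees=True).as_matrix()
    print("t",round(s["time_s"],2),"ee",s["ee_pos"].round(1),"yaw",np.degrees(np.arctan2(Rc[1,1],Rc[0,1])).round(2),"F",s["force"].round(1),"w",round(s["gripper_width"],1),"q6",s["qpos"].round(0))
    print(" off",(Rc.T@(np.array(P)-s["ee_pos"])).round(1),"rot",np.degrees(R.from_matrix(Rc.T@Rdown(yaw)).as_rotvec()).round(2))
E
python3 -c "
from h import *
go([648,54,330],-2.4);go([648,54,330],177.6)
print(R.from_euler('xyz',state()['ee_rot'],degrees=True).as_matrix().round(3))"
```

```text
t 0.15 ee [139.3 557.5 213.3] yaw 75.97 F [0.2 0.2 0.5] w 90.9 q6 [75. 18. 90.  0. 72. -1.]
 off [-116.2 -365.3  615.6] rot [7.837e+01 5.000e-02 6.000e-02]
t 0.15 ee [139.3 557.5 213.3] yaw 75.97 F [0.2 0.2 0.5] w 90.9 q6 [75. 18. 90.  0. 72. -1.]
 off [-116.2 -365.3  615.6] rot [-1.0163e+02 -7.0000e-02  5.0000e-02]
[[-0.     0.242  0.97 ]
 [-0.001  0.97  -0.242]
 [-1.    -0.001 -0.   ]]
```

```bash
python3 -m handwheel '{"gripper":[0.2,0.2,0.2,0.2,0.2],"offset":[[-40,0,0],[-80,-10,15],[-105,-30,45],[-118,-50,80],[-118,-72,117]],"rot":[[7,0,0],[14,0,0],[21,0,0],[28,0,0],[35,0,0]]}'; python3 -c "
from h import *
go([648,54,330],-2.4)"
```

```text
time_s: 0.57
ee_pos: [232.3, 464.2, 335.1]
ee_rot: [111.8, 89.6, 62.5]
force: [0.8, 0.9, 0.1]
gripper_width: 72.8
t 0.57 ee [232.3 464.2 335.1] yaw 40.76 F [0.8 0.9 0.1] w 72.8 q6 [62. 10. 84.  0. 86. 21.]
 off [  4.   47.  582.2] rot [43.16 -0.27 -0.29]
```

```bash
python3 -m handwheel '{"gripper":[0.3,0.3,0.3,0.3,0.3],"offset":[[1,3,40],[2,6,80],[3,9,120],[3,13,160],[3,16,200]],"rot":[[7,0,0],[14,0,0],[21,0,0],[28,0,0],[35,0,0]]}'; python3 -c "
from h import *
go([648,54,330],-2.4)"
```

```text
time_s: 0.98
ee_pos: [375.5, 321.5, 328.6]
ee_rot: [-105.3, 90.0, 170.4]
force: [1.2, 0.6, 0.1]
gripper_width: 63.6
t 0.98 ee [375.5 321.5 328.6] yaw 5.63 F [1.2 0.6 0.1] w 63.6 q6 [39.  8. 87.  0. 85. 34.]
 off [ -1.5 244.9 293. ] rot [ 8.03 -0.    0.01]
```

```bash
python3 -m handwheel '{"gripper":[0.3,0.3,0.3,0.3,0.3],"offset":[[0,20,37],[0,40,72],[0,60,108],[0,80,144],[0,100,180]],"rot":[[7,0,0],[8,0,0],[8,0,0],[8,0,0],[8,0,0]]}'; python3 -c "
from h import *
go([648,54,330],-2.4)"
```

```text
time_s: 1.4
ee_pos: [493.4, 152.7, 328.6]
ee_rot: [-121.0, 90.0, 147.0]
force: [-0.3, 0.7, 0.0]
gripper_width: 64.1
t 1.4 ee [493.4 152.7 328.6] yaw -2.03 F [-0.3  0.7  0. ] w 64.1 q6 [16. 10. 85.  0. 85. 18.]
 off [ -1.5 158.   93.1] rot [ 0.37 -0.01  0.02]
```

```bash
python3 -m handwheel '{"gripper":[0.3,0.3,0.3,0.3,0.3],"offset":[[0,35,20],[0,70,40],[0,105,60],[0,135,80],[0,158,93]],"rot":[[0.4,0,0],[0.4,0,0],[0.4,0,0],[0.4,0,0],[0.4,0,0]]}'; python3 -c "
from h import *
import json
e=ee(); cv2.imwrite('pics/w1.png',grab_frame('wrist')[:,:,::-1]); cv2.imwrite('pics/s1.png',grab_frame('side')[:,:,::-1])
print(e, [proj('wrist',p,e).round(0).tolist() for p in ([650,105,263],[646,4,263])])
go([648,54,330],-2.4)"
```

```text
time_s: 1.82
ee_pos: [649.3, 53.5, 327.6]
ee_rot: [-46.1, 89.9, -138.7]
force: [-0.2, 0.0, -1.0]
gripper_width: 63.8
(array([649.33795987,  53.4871433 , 327.57433793]), array([ -46.134239  ,   89.92987585, -138.67640012])) [[277.0, 151.0], [278.0, 279.0]]
t 1.92 ee [650.1  53.3 326.2] yaw -2.64 F [ 0.4  0.7 -0.1] w 63.9 q6 [ 4. 23. 66. -0. 91.  6.]
 off [-3.8 -2.1 -0.6] rot [-0.24  0.07  0.1 ]
```

View pics/w1.png

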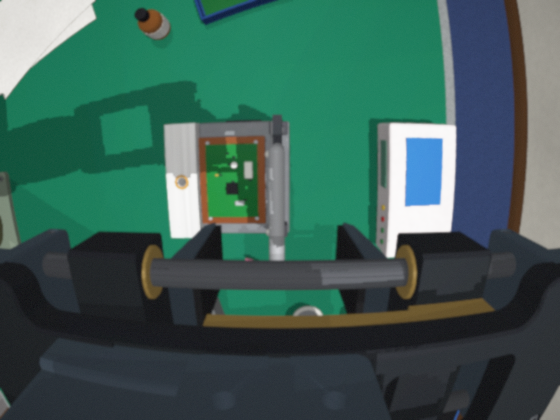

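View pics/s1.png

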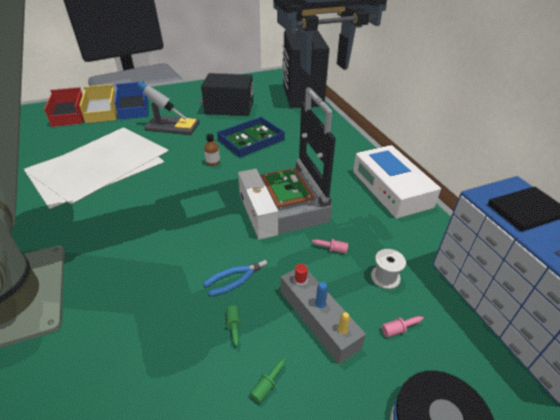

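```bash
python3 -c "
from h import *
import cv2
im=cv2.imread('pics/w1.png'); cv2.imwrite('pics/w1z.png',cv2.resize(im[110:265,155:305],None,fx=5,fy=3.8,interpolation=cv2.INTER_CUBIC))
e=(np.array([649.34,53.49,327.57]),np.array([-46.134,89.93,-138.676]))
print(onz('wrist',182,181.5,70,e),onz('wrist',277,150,263,e),onz('wrist',278,255,263,e))"
```

```text
[516.10226441  59.74081746  70.        ] [649.72426064 105.76620636 263.        ] [646.78925343  25.21080045 263.        ]
```

View pics/w1z.png

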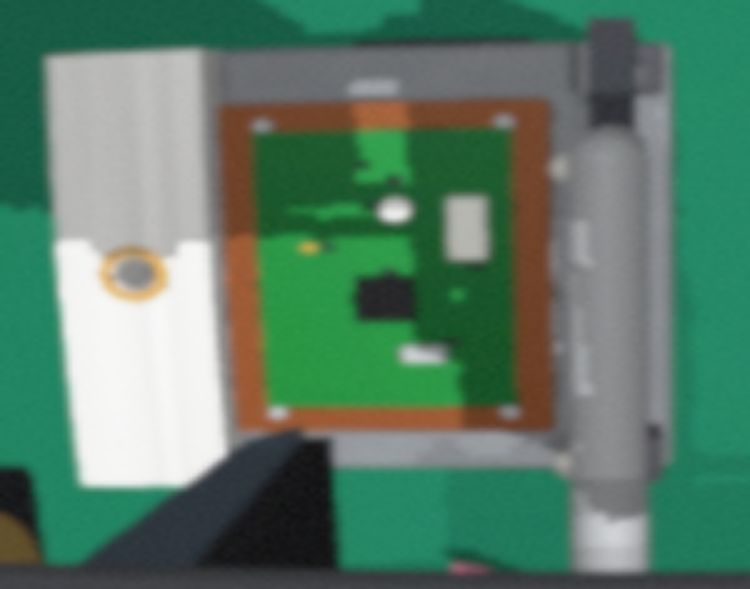

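```bash
python3 -m handwheel '{"gripper":[0.45,0.45,0.45,0.45,0.45],"offset":[[30,-1,0],[60,-1,0],[78,-1,0],[83,-1,0],[83,-1,0]],"rot":[[0,0,0],[0,0,0],[0,0,0],[0,0,0],[0,0,0]]}' 20; python3 -c "
from h import *
go([649,54,243],-2.4)"
```

```text
time_s: 2.33
ee_pos: [645.0, 56.6, 244.3]
ee_rot: [-88.3, 89.8, 179.3]
force: [-0.3, -0.5, 0.6]
gripper_width: 50.0
t 2.33 ee [645.   56.6 244.3] yaw -2.39 F [-0.3 -0.5  0.6] w 50.0 q6 [ 4. 24. 76.  0. 80.  6.]
 off [1.3 4.1 2.4] rot [0.01 0.01 0.22]
```

```bash
python3 -m handwheel '{"gripper":[0.45,0.45,0.9,0.9,0.9],"offset":[[0,3,1],[0,3,1],[0,3,1],[0,3,1],[0,3,1]],"rot":[[0,0,0],[0,0,0],[0,0,0],[0,0,0],[0,0,0]]}' 15; python3 -m handwheel '{"gripper":[0.9,0.9,0.9,0.9],"offset":[[0,0,0],[0,0,0],[0,0,0],[0,0,0]],"rot":[[0,0,0],[0,0,0],[0,0,0],[0,0,0]]}' 15;python3 -c "
from h import *
go([649,54,243],-2.4)"
```

```text
time_s: 2.75
ee_pos: [649.6, 55.0, 246.7]
ee_rot: [100.7, 89.9, 8.3]
force: [0.9, 0.4, -0.1]
gripper_width: 32.7
time_s: 3.08
ee_pos: [648.9, 55.0, 245.9]
ee_rot: [-94.7, 89.9, 172.9]
force: [-0.7, -0.2, 2.0]
gripper_width: 11.4
t 3.08 ee [648.9  55.  245.9] yaw -2.42 F [-0.7 -0.2  2. ] w 11.4 q6 [ 4. 24. 76.  0. 80.  6.]
 off [2.9 0.1 1. ] rot [-0.02 -0.    0.05]
```

```bash
python3 -c "
import numpy as np
b=lambda d:np.array([-192*np.cos(np.radians(d))+4*np.sin(np.radians(d)),192*np.sin(np.radians(d))+4*np.cos(np.radians(d))])
for s in (90,70,50,30):
  print(s,[[round(float(b(s)[1]-b(s-k)[1]),1),round(float(b(s-k)[0]-b(s)[0]),1),0] for k in (4,8,12,16,20)])
print([[round(float(b(10)[1]-b(k)[1]),1),round(float(b(k)[0]-b(10)[0]),1),0] for k in (9,8,7,6,5)])
"
```

```text
90 [[0.2, -13.4, 0], [1.3, -26.8, 0], [3.4, -40.0, 0], [6.3, -53.1, 0], [10.2, -65.9, 0]]
70 [[4.8, -12.5, 0], [10.4, -24.7, 0], [16.8, -36.4, 0], [24.1, -47.7, 0], [32.1, -58.4, 0]]
50 [[8.8, -10.1, 0], [18.2, -19.7, 0], [28.3, -28.5, 0], [39.0, -36.6, 0], [50.2, -43.9, 0]]
30 [[11.7, -6.5, 0], [23.8, -12.2, 0], [36.3, -17.1, 0], [49.1, -21.1, 0], [62.2, -24.1, 0]]
[[3.3, -0.6, 0], [6.6, -1.2, 0], [9.9, -1.7, 0], [13.2, -2.1, 0], [16.6, -2.5, 0]]
```

```bash
python3 -m handwheel '{"gripper":[0.9,0.9,0.9,0.9,0.9],"offset":[[0.2,-13.4,0],[1.3,-26.8,0],[3.4,-40,0],[6.3,-53.1,0],[10.2,-65.9,0]],"rot":[[0,0,0],[0,0,0],[0,0,0],[0,0,0],[0,0,0]]}' 15;python3 -c "
from h import *
go([649,54,243],-2.4)
cv2.imwrite('pics/s2.png',grab_frame('side')[:,:,::-1])"
```

```text
time_s: 3.5
ee_pos: [584.8, 57.7, 236.7]
ee_rot: [93.9, 89.7, 1.5]
force: [2.5, 0.2, 1.2]
gripper_width: 11.4
t 3.5 ee [584.8  57.7 236.7] yaw -2.42 F [2.5 0.2 1.2] w 11.4 q6 [ 5. 19. 86. -0. 75.  7.]
 off [-5.9 64.4  1. ] rot [-0.02 -0.02 -0.32]
```

View pics/s2.png

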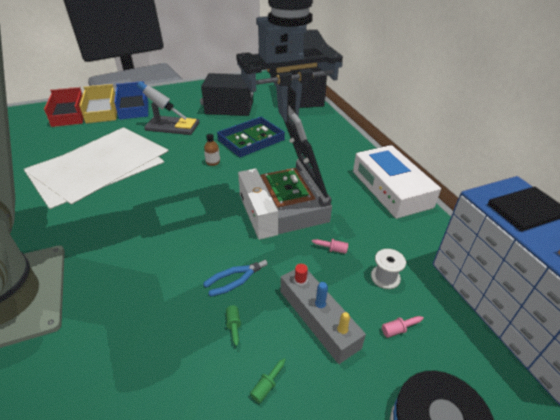

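The cover follows the pinched handle (gripper at about (290,85), cover tilted forward). Continuing along the arc.

```bash
python3 -m handwheel '{"gripper":[0.9,0.9,0.9,0.9,0.9],"offset":[[4.8,-12.5,0],[10.4,-24.7,0],[16.8,-36.4,0],[24.1,-47.7,0],[32.1,-58.4,0]],"rot":[[0,0,0],[0,0,0],[0,0,0],[0,0,0],[0,0,0]]}' 15;python3 -c "
from h import *
go([649,54,243],-2.4)"
```

```text
time_s: 3.97
ee_pos: [526.3, 60.2, 204.2]
ee_rot: [94.8, 89.8, 2.4]
force: [2.7, -0.6, 1.7]
gripper_width: 11.3
t 3.97 ee [526.3  60.2 204.2] yaw -2.42 F [ 2.7 -0.6  1.7] w 11.3 q6 [ 5. 15. 97. -0. 69.  8.]
 off [-38.3 123.    1. ] rot [-0.02 -0.02 -0.24]
```

```bash
python3 -m handwheel '{"gripper":[0.9,0.9,0.9,0.9,0.9],"offset":[[8.8,-10.1,0],[18.2,-19.7,0],[28.3,-28.5,0],[39,-36.6,0],[50.2,-43.9,0]],"rot":[[0,0,0],[0,0,0],[0,0,0],[0,0,0],[0,0,0]]}' 15;python3 -c "
from h import *
go([649,54,243],-2.4)"
```

```text
time_s: 4.38
ee_pos: [482.3, 62.1, 153.6]
ee_rot: [96.1, 89.8, 3.6]
force: [1.5, -0.5, 1.3]
gripper_width: 11.3
t 4.38 ee [482.3  62.1 153.6] yaw -2.42 F [ 1.5 -0.5  1.3] w 11.3 q6 [  6.  13. 106.  -0.  60.   8.]
 off [-88.8 167.2   1.1] rot [-0.02 -0.02 -0.18]
```

```bash
python3 -m handwheel '{"gripper":[0.9,0.9,0.9,0.9,0.9],"offset":[[11.7,-6.5,0],[23.8,-12.2,0],[36.3,-17.1,0],[49.1,-21.1,0],[59,-23.5,0]],"rot":[[0,0,0],[0,0,0],[0,0,0],[0,0,0],[0,0,0]]}' 15;python3 -c "
from h import *
go([649,54,243],-2.4)"
```

```text
time_s: 4.8
ee_pos: [458.4, 63.2, 93.9]
ee_rot: [98.1, 89.9, 5.7]
force: [0.5, 0.1, 1.3]
gripper_width: 11.6
t 4.8 ee [458.4  63.2  93.9] yaw -2.42 F [0.5 0.1 1.3] w 11.6 q6 [  6.  15. 114.  -0.  51.   9.]
 off [-148.8  191.     1.1] rot [-0.02 -0.01 -0.08]
```

```bash
python3 -m handwheel '{"gripper":[0.9,0.9,0.9,0.9,0.9],"offset":[[3,-0.5,0],[6,-1,0],[9,-1.4,0],[12,-1.7,0],[12,-1.7,0]],"rot":[[0,0,0],[0,0,0],[0,0,0],[0,0,0],[0,0,0]]}' 15;python3 -c "
from h import *
go([649,54,243],-2.4)"
```

```text
time_s: 5.22
ee_pos: [456.1, 63.3, 82.0]
ee_rot: [-137.7, 90.0, 129.9]
force: [-0.1, 0.6, -3.0]
gripper_width: 11.4
t 5.22 ee [456.1  63.3  82. ] yaw -2.43 F [-0.1  0.6 -3. ] w 11.4 q6 [  6.  16. 115.   0.  49.   9.]
 off [-161.1  193.1    1. ] rot [-0.03 -0.01  0.01]
```

```bash
for i in 1; do python3 -m handwheel '{"gripper":[0.9,0.9,0.9,0.9],"offset":[[2,-0.2,0],[4,-0.4,0],[4,-0.4,0],[4,-0.4,0]],"rot":[[0,0,0],[0,0,0],[0,0,0],[0,0,0]]}' 15; done;python3 -c "
from h import *
for i in range(1): go([649,54,243],-2.4)
cv2.imwrite('pics/s3.png',grab_frame('side')[:,:,::-1])"
```

```text
time_s: 5.55
ee_pos: [455.5, 63.3, 78.0]
ee_rot: [-108.5, 90.0, 159.1]
force: [-1.7, 1.1, -2.3]
gripper_width: 11.3
t 5.55 ee [455.5  63.3  78. ] yaw -2.43 F [-1.7  1.1 -2.3] w 11.3 q6 [  6.  16. 115.   0.  49.   9.]
 off [-165.1  193.7    1. ] rot [-0.03 -0.01  0.03]
```

View pics/s3.png

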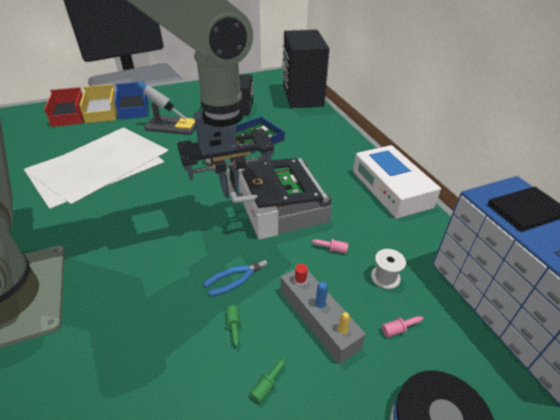

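Cover nearly flat over the base (hole near (258,181)). Feeling for contact.

```bash
python3 -m handwheel '{"gripper":[0.9,0.9,0.9],"offset":[[1,0,0],[2,-0.1,0],[2,-0.1,0]],"rot":[[0,0,0],[0,0,0],[0,0,0]]}' 15; python3 -m handwheel '{"gripper":[0.9,0.9,0.9],"offset":[[0.7,0,0],[1.5,-0.1,0],[1.5,-0.1,0]],"rot":[[0,0,0],[0,0,0],[0,0,0]]}' 15;
```

```text
time_s: 5.85
ee_pos: [455.2, 63.3, 76.1]
ee_rot: [-101.2, 90.0, 166.4]
force: [-2.2, 1.1, -0.3]
gripper_width: 11.5
time_s: 6.1
ee_pos: [455.1, 63.2, 74.6]
ee_rot: [-98.8, 90.0, 168.8]
force: [-2.7, 1.9, 1.1]
gripper_width: 11.5
```

```bash
python3 -m handwheel '{"gripper":[0.9,0.9,0.9],"offset":[[0.7,0,0],[1.5,0,0],[1.5,0,0]],"rot":[[0,0,0],[0,0,0],[0,0,0]]}' 15; python3 -m handwheel '{"gripper":[0.9,0.9,0.9],"offset":[[0.7,0,0],[1.5,0,0],[1.5,0,0]],"rot":[[0,0,0],[0,0,0],[0,0,0]]}' 15;
```

```text
time_s: 6.35
ee_pos: [454.9, 63.2, 72.9]
ee_rot: [-93.3, 89.9, 174.2]
force: [-4.0, 2.0, 1.7]
gripper_width: 11.7
time_s: 6.6
ee_pos: [454.7, 63.2, 71.4]
ee_rot: [-91.4, 89.9, 176.2]
force: [-4.9, 3.9, 0.9]
gripper_width: 11.5
```

```bash
python3 -c "
from h import *
e=ee()
a=grab_frame('side')[:,:,::-1];b=grab_frame('top')[:,:,::-1]; cv2.imwrite('pics/s4.png',a)
cv2.imwrite('pics/s4z.png',cv2.resize(a[140:250,200:340],None,fx=5.5,fy=5.5,interpolation=cv2.INTER_CUBIC))
cv2.imwrite('pics/t4z.png',cv2.resize(b[130:250,200:340],None,fx=5,fy=5,interpolation=cv2.INTER_CUBIC))
for z in(78,84,89,95): print(z,proj('side',[515.5,60.5,z]),((proj('side',[515.5,60.5,z])-[200,140]+.5)*5.5-.5).round(0))
"
```

```text
78 [255.97327991 186.91776508] [310. 260.]
84 [255.88851984 184.7410315 ] [310. 248.]
89 [255.81729385 182.91186832] [309. 238.]
95 [255.73110228 180.69837239] [309. 226.]
```

View pics/s4z.png

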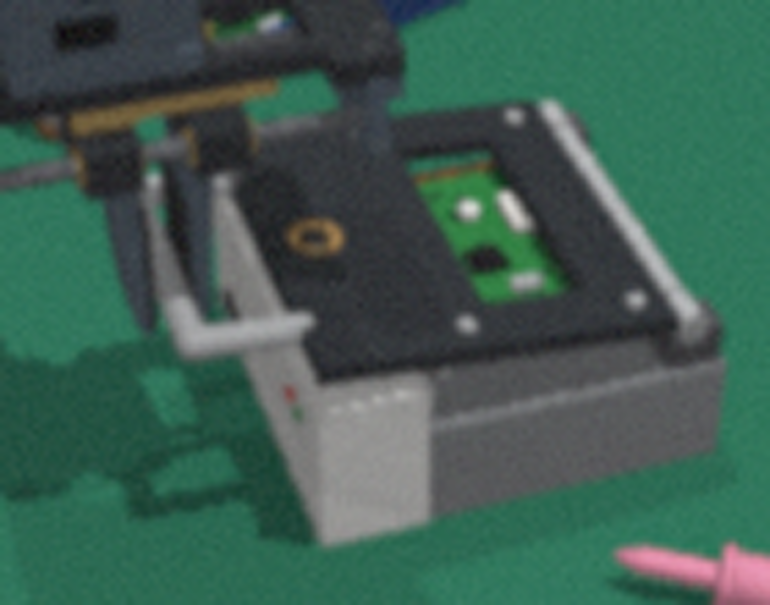

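View pics/t4z.png

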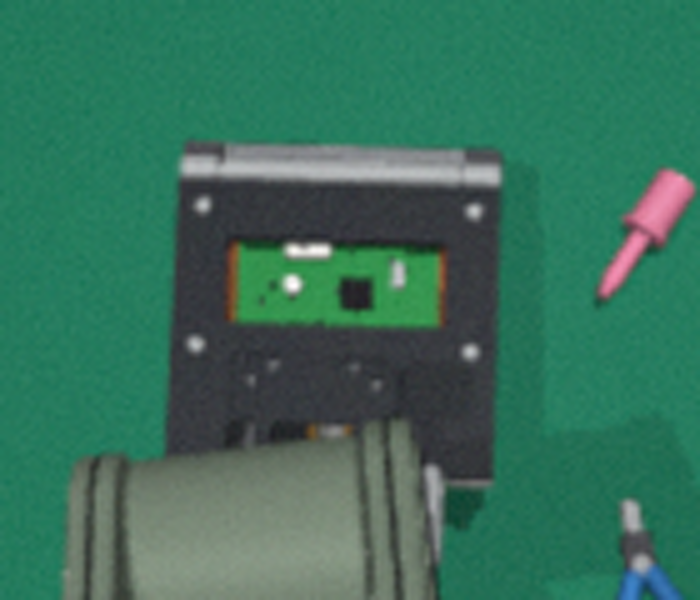

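```bash
python3 -m handwheel '{"gripper":[0.64,0.64,0.64,0.64,0.64],"offset":[[0,0,0],[0,0,0],[0,0,0],[-10,0,0],[-25,0,0]],"rot":[[0,0,0],[0,0,0],[0,0,0],[0,0,0],[0,0,0]]}' 15; python3 -m handwheel '{"gripper":[0.64,0.64,0.64],"offset":[[-40,0,0],[-80,0,0],[-95,0,0]],"rot":[[0,0,0],[0,0,0],[0,0,0]]}' 15; python3 -c "
from h import *
e=ee();print(e)
a=grab_frame('side')[:,:,::-1];b=grab_frame('wrist')[:,:,::-1]; cv2.imwrite('pics/w5.png',b)
cv2.imwrite('pics/s5z.png',cv2.resize(a[140:250,200:340],None,fx=5.5,fy=5.5,interpolation=cv2.INTER_CUBIC))
for z in (78,89): print(proj('wrist',[515.5,60.5,z],e))
go([513,-185,140],-78)
go([513,-185,140],102)
"
```

```text
time_s: 7.12
ee_pos: [455.3, 62.9, 96.2]
ee_rot: [-65.8, 89.9, -158.2]
force: [-0.5, 0.5, -0.6]
gripper_width: 33.0
time_s: 7.37
ee_pos: [458.9, 63.3, 197.1]
ee_rot: [96.7, 89.4, 4.2]
force: [1.0, 0.3, -0.9]
gripper_width: 32.7
(array([458.93444848,  63.27602911, 197.06065811]), array([96.680859  , 89.39386626,  4.24811435]))
[339.09367088 204.39101758]
[341.42645512 207.10849164]
t 7.47 ee [458.6  63.2 195.5] yaw -2.43 F [ 0.1  0.1 -1.3] w 32.9 q6 [  6.   9. 106.  -0.  65.   9.]
 off [ 55.8  64.4 245.8] rot [75.57 -0.43 -0.44]
t 7.47 ee [458.6  63.2 195.5] yaw -2.43 F [ 0.1  0.1 -1.3] w 32.9 q6 [  6.   9. 106.  -0.  65.   9.]
 off [ 55.8  64.4 245.8] rot [-104.43    0.47   -0.46]
```

View pics/s5z.png

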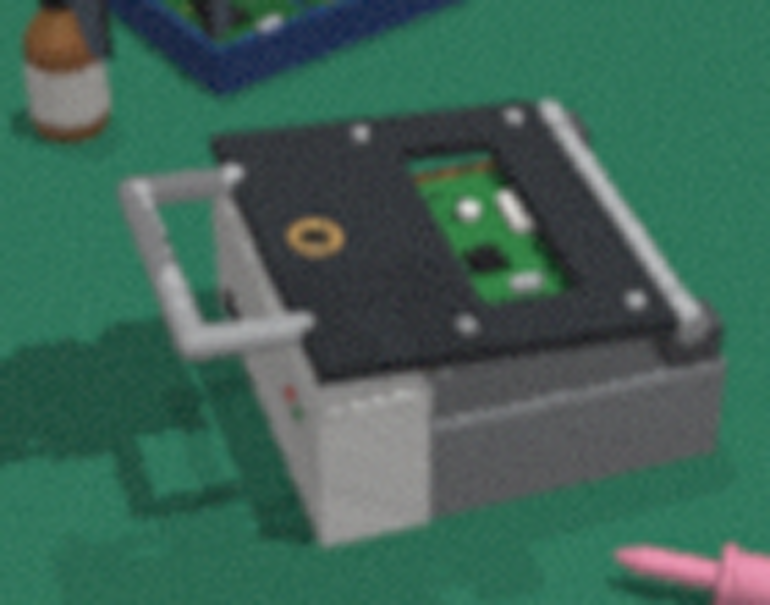

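View pics/w5.png

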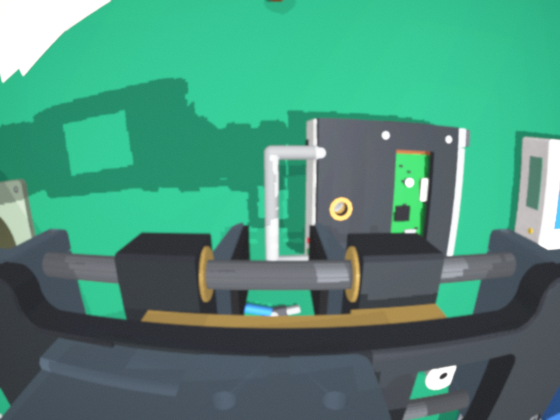

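Cover rests on the board; its hole is at (316,238) in the zoom (height ≈89 mm) and at (341,208) in the wrist view, matching the prediction. Next: look at the hole and the pin from like wrist poses.

```bash
python3 -m handwheel '{"gripper":[0.5,0.5,0.5,0.5,0.5],"offset":[[0,15,0],[0,30,0],[5,45,0],[20,57,0],[30,57,0]],"rot":[[7,0,0],[14,0,0],[21,0,0],[28,0,0],[35,0,0]]}';  python3 -m handwheel '{"gripper":[0.5,0.5,0.5,0.5,0.5],"offset":[[0,0,0],[0,0,0],[0,0,0],[0,0,0],[0,0,0]],"rot":[[7,0,0],[14,0,0],[21,0,0],[28,0,0],[35,0,0]]}'; python3 -c "
from h import *
go([515.3,60.7,150],-92.4)"
```

```text
time_s: 7.88
ee_pos: [514.4, 60.4, 159.7]
ee_rot: [90.4, 90.0, -37.4]
force: [0.2, 0.7, -0.5]
gripper_width: 45.8
time_s: 8.3
ee_pos: [512.1, 60.5, 160.2]
ee_rot: [-2.5, 89.9, -165.2]
force: [-0.2, 0.4, -0.1]
gripper_width: 45.8
t 8.3 ee [512.1  60.5 160.2] yaw -72.77 F [-0.2  0.4 -0.1] w 45.8 q6 [  5.  15. 102.  -0.  63.  78.]
 off [10.2  0.8 -3.2] rot [ 1.963e+01  1.100e-01 -1.000e-02]
```

```bash
python3 -m handwheel '{"gripper":[0.5,0.5,0.5,0.5,0.5],"offset":[[5,0.8,-3.2],[10,0.8,-3.2],[10,0.8,-3.2],[10,0.8,-3.2],[10,0.8,-3.2]],"rot":[[7,0,0],[14,0,0],[19.6,0,0],[19.6,0,0],[19.6,0,0]]}';  python3 -c "
from h import *
e=ee();print(e); a=grab_frame('wrist')[:,:,::-1]; cv2.imwrite('pics/w6.png',a)
cv2.imwrite('pics/w6z.png',cv2.resize(a[190:270,220:340],None,fx=6,fy=6,interpolation=cv2.INTER_CUBIC))
print(proj('wrist',[515.3,60.7,89],e))
go([515.3,60.7,150],-92.4)"
```

```text
time_s: 8.72
ee_pos: [515.5, 60.8, 150.7]
ee_rot: [13.9, 89.9, -167.9]
force: [-0.2, 0.8, -0.3]
gripper_width: 45.5
(array([515.47093941,  60.80122068, 150.71912234]), array([  13.94119685,   89.92325552, -167.93915157]))
[277.86137259 221.40038759]
t 8.77 ee [515.6  60.8 151. ] yaw -91.89 F [-0.1 -0.  -0.2] w 45.9 q6 [  5.  16. 102.  -0.  61.  97.]
 off [1.  0.2 0.3] rot [ 0.51  0.05 -0.01]
```

View pics/w6z.png

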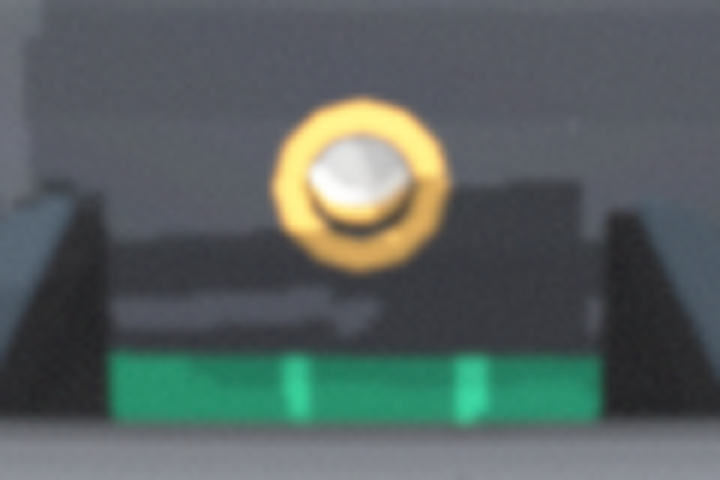

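View pics/w6.png

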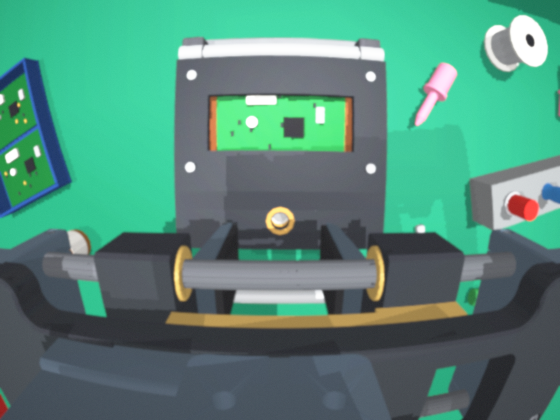

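```bash
python3 -c "
from h import *
e=(np.array([515.47,60.80,150.72]),np.array([13.941,89.923,-167.939]))
im=cv2.imread('pics/w6.png');h=cv2.cvtColor(im,cv2.COLOR_BGR2HSV)
m=((h[...,0]>14)&(h[...,0]<30)&(h[...,1]>100)&(h[...,2]>90)).astype(np.uint8); m[:205]=0;m[240:]=0;m[:,:255]=0;m[:,305:]=0
c=np.vstack(cv2.findContours(m,0,1)[0]); el=cv2.fitEllipse(cv2.convexHull(c)); print(el, onz('wrist',*el[0],89,e))
go([513,-185,140],-78)"
```

```text
((279.7330017089844, 220.51121520996094), (27.957252502441406, 28.78651237487793), 87.59964752197266) [515.93853198  59.28588114  89.        ]
t 8.77 ee [515.6  60.8 151. ] yaw -91.89 F [-0.1 -0.  -0.2] w 45.9 q6 [  5.  16. 102.  -0.  61.  97.]
 off [ 11.1 245.8  -5.6] rot [-13.89   0.05  -0.  ]
```

```bash
python3 -m handwheel '{"gripper":[0.5,0.5,0.5,0.5,0.5],"offset":[[0,40,0],[0,80,-1],[0,120,-2],[0,160,-3],[0,200,-4]],"rot":[[-3,0,0],[-6,0,0],[-9,0,0],[-12,0,0],[-13.9,0,0]]}';python3 -c "
from h import *
go([513,-185,140],-78)"
```

```text
time_s: 9.18
ee_pos: [512.4, -140.8, 151.7]
ee_rot: [152.2, 90.0, -15.6]
force: [0.9, 0.2, -0.8]
gripper_width: 45.6
t 9.18 ee [ 512.4 -140.8  151.7] yaw -77.85 F [ 0.9  0.2 -0.8] w 45.6 q6 [-17.  17. 101.   0.  62.  61.]
 off [11.7 43.3  8.8] rot [ 0.15 -0.03 -0.01]
```

```bash
python3 -m handwheel '{"gripper":[0.5,0.5,0.5,0.5,0.5],"offset":[[5,22,5],[11,40,9],[11,43,9],[11,43,9],[11,43,9]],"rot":[[0,0,0],[0,0,0],[0,0,0],[0,0,0],[0,0,0]]}';python3 -c "
from h import *
e=ee();print(e); a=grab_frame('wrist')[:,:,::-1]; cv2.imwrite('pics/w7.png',a)
cv2.imwrite('pics/w7z.png',cv2.resize(a[190:270,220:340],None,fx=6,fy=6,interpolation=cv2.INTER_CUBIC))
h=cv2.cvtColor(a.copy(),cv2.COLOR_BGR2HSV)
m=(((h[...,0]<8)|(h[...,0]>172))&(h[...,1]>130)&(h[...,2]>70)).astype(np.uint8)
k,l,st,c=cv2.connectedComponentsWithStats(m)
print([(s.tolist(),q.round(1).tolist()) for s,q in zip(st,c) if s[4]>100])
go([513,-185,140],-78)"
```

```text
time_s: 9.6
ee_pos: [512.7, -182.4, 140.7]
ee_rot: [-95.7, 90.0, 96.2]
force: [0.1, -0.2, 0.2]
gripper_width: 45.6
(array([ 512.71822642, -182.41135245,  140.71410974]), array([-95.67846998,  89.9613257 ,  96.23268288]))
[([0, 0, 560, 420, 234463], [279.5, 209.5]), ([269, 201, 28, 34, 737], [282.3, 218.1])]
t 9.65 ee [ 512.8 -182.1  140.9] yaw -78.05 F [-0.1 -0.4  0.3] w 45.8 q6 [-21.  19. 100.   0.  61.  57.]
 off [0.9 2.9 0.5] rot [-0.05 -0.02  0.02]
```

View pics/w7z.png

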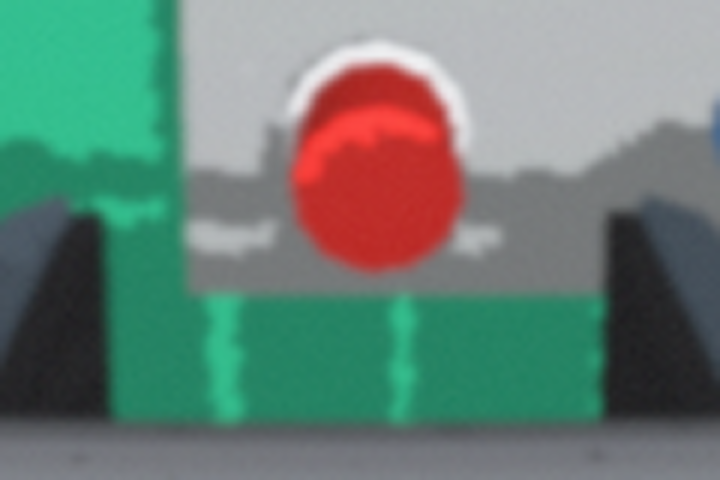

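View pics/w7.png

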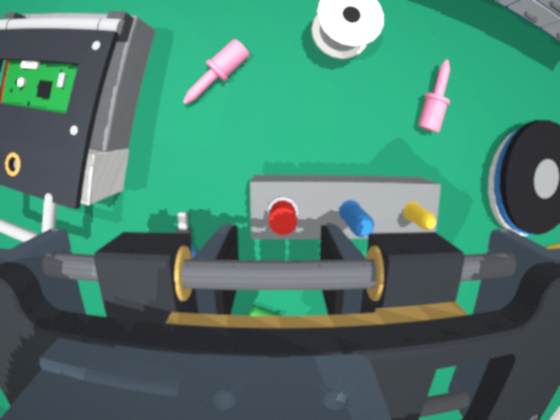

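```bash
python3 -c "
from h import *
e=(np.array([512.72,-182.41,140.71]),np.array([-95.678,89.961,96.233]))
P=onz('wrist',282.6,220.8,79,e); print(P); go([P[0],P[1],53],-78)"
```

```text
[ 513.62530362 -185.69268451   79.        ]
t 9.65 ee [ 512.8 -182.1  140.9] yaw -78.05 F [-0.1 -0.4  0.3] w 45.8 q6 [-21.  19. 100.   0.  61.  57.]
 off [87.9  3.7  0. ] rot [-0.05 -0.02  0.02]
```

```bash
python3 -m handwheel '{"gripper":[0.5,0.5,0.5,0.5,0.5],"offset":[[0,3.7,0],[30,3.7,0],[60,3.7,0],[80,3.7,0],[87,3.7,0]],"rot":[[0,0,0],[0,0,0],[0,0,0],[0,0,0],[0,0,0]]}';python3 -c "
from h import *
go([513.6,-185.7,53],-78)"
```

```text
time_s: 10.07
ee_pos: [511.7, -185.0, 51.1]
ee_rot: [-34.3, 89.7, 157.7]
force: [0.0, -0.6, 0.3]
gripper_width: 45.4
t 10.07 ee [ 511.7 -185.    51.1] yaw -78.02 F [ 0.  -0.6  0.3] w 45.4 q6 [-21.  25. 106.   0.  50.  57.]
 off [-1.9  1.1 -1.7] rot [-0.02  0.25  0.17]
```

```bash
python3 -m handwheel '{"gripper":[0.5,0.7,0.9,0.9,0.9],"offset":[[-2,1,-1],[-2,1,-1],[-2,1,-1],[-2,1,-1],[-2,1,-1]],"rot":[[0,0,0],[0,0,0],[0,0,0],[0,0,0],[0,0,0]]}' 50; python3 -m handwheel '{"gripper":[0.9,0.9,0.9,0.9],"offset":[[0,0,0],[0,0,0],[0,0,0],[0,0,0]],"rot":[[0,0,0],[0,0,0],[0,0,0],[0,0,0]]}' 50;python3 -c "
from h import *
go([513.6,-185.7,53],-78)
print(state()['torque'])"
```

```text
time_s: 10.48
ee_pos: [515.2, -186.6, 57.2]
ee_rot: [-148.6, 89.9, 43.2]
force: [-0.6, 9.6, 6.6]
gripper_width: 21.5
time_s: 10.82
ee_pos: [515.1, -186.3, 57.1]
ee_rot: [-147.5, 89.9, 44.4]
force: [0.6, 4.6, 5.5]
gripper_width: 20.6
t 10.82 ee [ 515.1 -186.3   57.1] yaw -78.18 F [0.6 4.6 5.5] w 20.6 q6 [-21.  24. 106.   0.  50.  57.]
 off [ 4.1 -0.9  1.4] rot [-0.18 -0.11  0.07]
[ 0.90994781  0.22385222 -0.05244006]
```

```bash
python3 -m handwheel '{"gripper":[0.65,0.65,0.65,0.65,0.65],"offset":[[0,-0.5,0],[0,-0.5,0.5],[3,-0.5,0.5],[5,-0.5,0.5],[5,-0.5,0.5]],"rot":[[0,0,0],[0,0,0],[0,0,0],[0,0,0],[0,0,0]]}' 50; python3 -m handwheel '{"gripper":[0.65,0.9,0.9,0.9,0.9],"offset":[[0,0,0],[0,0,0],[0,0,0],[0,0,0],[0,0,0]],"rot":[[0,0,0],[0,0,0],[0,0,0],[0,0,0],[0,0,0]]}' 50;python3 -c "
from h import *
go([513.6,-185.7,53],-78)
print(state()['torque'])
e=ee();a=grab_frame('wrist')[:,:,::-1]; 
cv2.imwrite('pics/w8z.png',cv2.resize(a[180:280,210:350],None,fx=5.5,fy=5.5,interpolation=cv2.INTER_CUBIC))
a=grab_frame('side')[:,:,::-1]; 
cv2.imwrite('pics/s8z.png',cv2.resize(a[220:370,240:400],None,fx=4,fy=4,interpolation=cv2.INTER_CUBIC))
"
```

```text
time_s: 11.23
ee_pos: [513.6, -187.0, 50.1]
ee_rot: [-27.4, 89.9, 164.5]
force: [0.4, -0.1, -0.4]
gripper_width: 31.8
time_s: 11.65
ee_pos: [513.9, -186.4, 50.7]
ee_rot: [-80.0, 89.9, 111.8]
force: [-0.4, 3.9, 1.3]
gripper_width: 21.0
t 11.65 ee [ 513.9 -186.4   50.7] yaw -78.15 F [-0.4  3.9  1.3] w 21.0 q6 [-21.  25. 106.   0.  49.  57.]
 off [-2.3 -0.7  0.1] rot [-0.15  0.01  0.07]
[ 0.59855206  0.19344027 -0.03364013]
```

View pics/w8z.png

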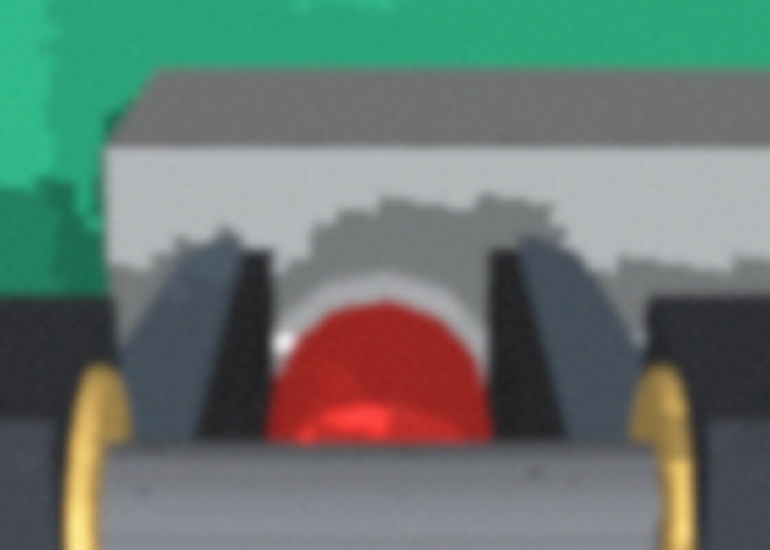

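View pics/s8z.png

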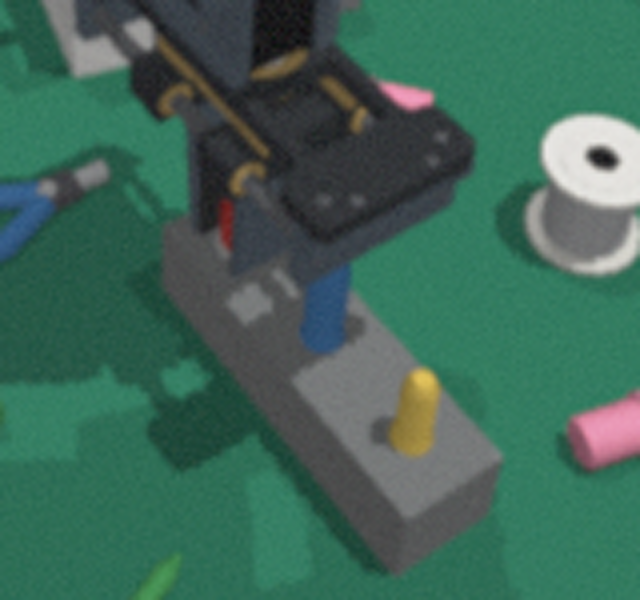

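```bash
python3 -m handwheel '{"gripper":[0.9,0.9,0.9,0.9,0.9],"offset":[[-10,0,0],[-25,0,0],[-40,0,0],[-60,0,0],[-90,0,0]],"rot":[[0,0,0],[0,0,0],[0,0,0],[0,0,0],[0,0,0]]}' 50; python3 -m handwheel '{"gripper":[0.9,0.9,0.9],"offset":[[-25,0,0],[-35,0,0],[-35,0,0]],"rot":[[0,0,0],[0,0,0],[0,0,0]]}' 50;python3 -c "
from h import *
go([515.3,59.3,165],-92.4)
print(state()['torque'])
"
```

```text
time_s: 12.17
ee_pos: [512.8, -187.3, 140.4]
ee_rot: [-10.8, 89.8, -178.9]
force: [-0.1, -0.1, -0.8]
gripper_width: 20.9
time_s: 12.42
ee_pos: [515.8, -188.2, 178.9]
ee_rot: [140.4, 89.6, -27.7]
force: [0.5, 0.2, -0.8]
gripper_width: 20.7
t 12.42 ee [ 515.8 -188.2  178.9] yaw -78.12 F [ 0.5  0.2 -0.8] w 20.7 q6 [-21.  17.  97.  -0.  66.  57.]
 off [  13.  -242.3  -50.4] rot [14.28 -0.35 -0.22]
[-0.10135882  0.17696079  0.02677942]
```

```bash
python3 -m handwheel '{"gripper":[0.9,0.9,0.9,0.9,0.9],"offset":[[0,-39,-8],[0,-78,-16],[0,-117,-24],[0,-156,-32],[0,-195,-40]],"rot":[[3,0,0],[6,0,0],[9,0,0],[12,0,0],[14.2,0,0]]}' 50; python3 -m handwheel '{"gripper":[0.9,0.9,0.9,0.9],"offset":[[0,-30,0],[0,-40,0],[0,-45,0],[0,-45,0]],"rot":[[0,0,0],[0,0,0],[0,0,0],[0,0,0]]}' 50;python3 -c "
from h import *
go([515.3,59.3,150],-92.4)
"
```

```text
time_s: 12.83
ee_pos: [511.8, 13.4, 174.0]
ee_rot: [14.0, 89.8, -168.5]
force: [0.7, 0.1, 0.5]
gripper_width: 21.0
time_s: 13.17
ee_pos: [514.4, 57.1, 174.6]
ee_rot: [25.8, 89.9, -156.5]
force: [-0.2, -0.5, -1.1]
gripper_width: 21.4
t 13.17 ee [514.4  57.1 174.6] yaw -92.24 F [-0.2 -0.5 -1.1] w 21.4 q6 [  5.  15. 101.  -0.  65.  97.]
 off [24.6 -2.3 -0.8] rot [ 0.16  0.11 -0.05]
```

```bash
python3 -m handwheel '{"gripper":[0.9,0.9,0.9,0.9,0.9],"offset":[[15,-2.3,-0.8],[24,-2.3,-0.8],[24,-2.3,-0.8],[24,-2.3,-0.8],[24,-2.3,-0.8]],"rot":[[0,0,0],[0,0,0],[0,0,0],[0,0,0],[0,0,0]]}' 50; python3 -c "
from h import *
e=ee();a=grab_frame('wrist')[:,:,::-1]; cv2.imwrite('pics/w9.png',a)
cv2.imwrite('pics/w9z.png',cv2.resize(a[180:280,210:350],None,fx=5.5,fy=5.5,interpolation=cv2.INTER_CUBIC))
a=grab_frame('side')[:,:,::-1]; cv2.imwrite('pics/s9.png',a)
cv2.imwrite('pics/s9z.png',cv2.resize(a[110:220,200:320],None,fx=5.5,fy=5.5,interpolation=cv2.INTER_CUBIC))
a=grab_frame('top')[:,:,::-1]
cv2.imwrite('pics/t9z.png',cv2.resize(a[130:250,200:340],None,fx=5,fy=5,interpolation=cv2.INTER_CUBIC))
go([515.3,59.3,150],-92.4)
"
```

```text
time_s: 13.58
ee_pos: [516.0, 58.4, 151.9]
ee_rot: [150.9, 90.0, -31.5]
force: [0.3, 1.2, -0.8]
gripper_width: 21.1
t 13.73 ee [516.2  59.  152.3] yaw -92.36 F [ 0.2 -0.5 -0.6] w 21.0 q6 [  5.  16. 102.  -0.  61.  98.]
 off [ 2.3 -0.3  0.9] rot [ 0.04 -0.06  0.01]
```

View pics/w9z.png

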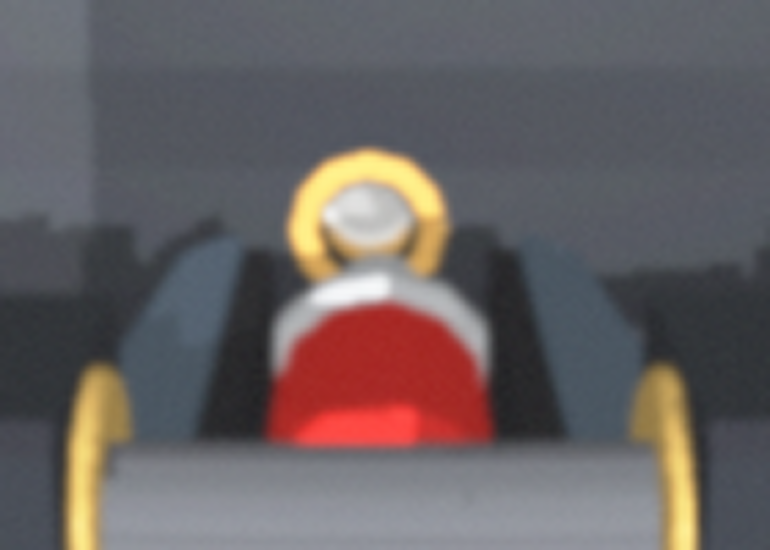

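View pics/s9z.png

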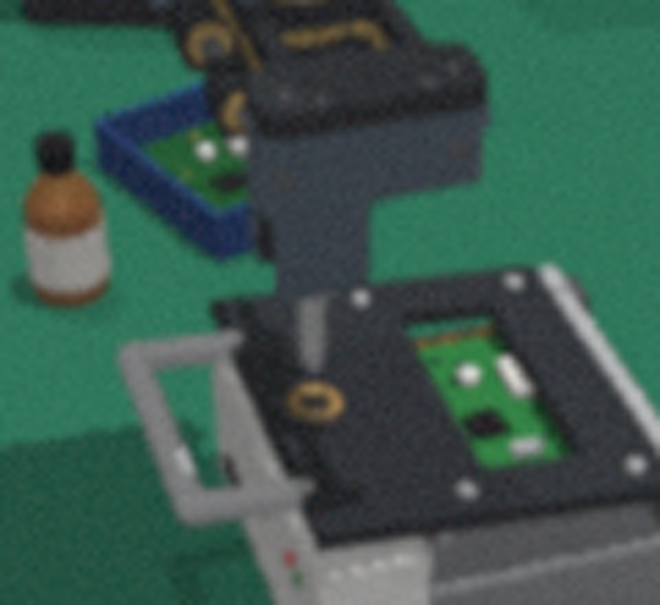

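View pics/t9z.png

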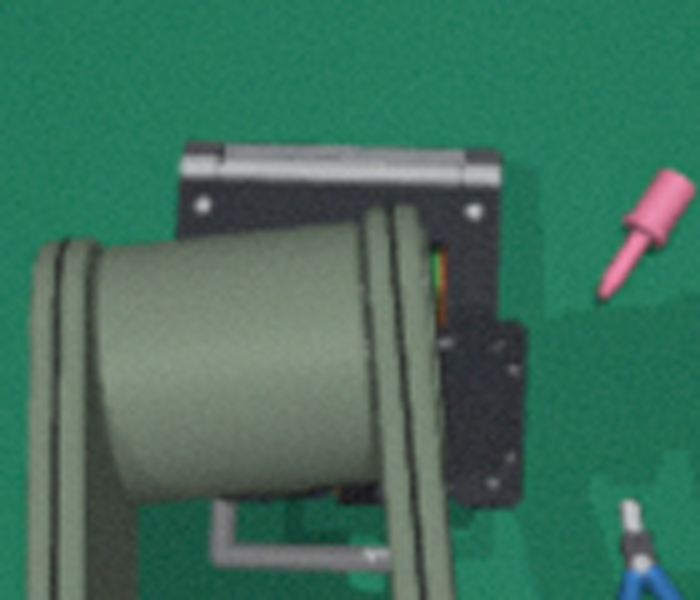

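```bash
python3 -c "
from h import *
np.set_printoptions(precision=4,suppress=True)
e=(np.array([515.47,60.80,150.72]),np.array([13.941,89.923,-167.939]))
M=R.from_euler('xyz',e[1],degrees=True).as_matrix();print(M)
H=camera_params('wrist')['hand_eye']
q=M.T@(np.array([515.3,60.7,89])-e[0]);print('tool',q); print('cam',np.linalg.inv(H)@np.append(q,1)); print(proj('wrist',[515.3,60.7,89],e))
print(state()['ee_pos'],state()['ee_rot'],M)
"
```

```text
[[-0.0013 -0.0328 -0.9995]
 [-0.0003 -0.9995  0.0328]
 [-1.      0.0003  0.0013]]
tool [61.7202  0.0855  0.0861]
cam [  -0.6864   -8.8499 -241.6314    1.    ]
[277.8528 221.4068]
[516.1817  58.9536 152.2985] [-172.4218   89.9355    5.223 ] [[-0.0013 -0.0328 -0.9995]
 [-0.0003 -0.9995  0.0328]
 [-1.      0.0003  0.0013]]
```

```bash
python3 -c "
from h import *
for i in range(2): print(camera_params('wrist'))
print(camera_params('top'),camera_params('side'))
"
```

```text
{'fx': 325.19226210127806, 'fy': 325.19226210127806, 'cx': 278.7762134157166, 'cy': 209.5017623731338, 'hand_eye': array([[ 1.37688209e-04,  2.36420284e-01, -9.71650879e-01,
        -1.70968761e+02],
       [ 9.99999885e-01,  4.14469652e-04,  2.42553402e-04,
         8.34227390e-01],
       [ 4.60064346e-04, -9.71650800e-01, -2.36420200e-01,
        -6.56391281e+01],
       [ 0.00000000e+00,  0.00000000e+00,  0.00000000e+00,
         1.00000000e+00]])}
{'fx': 325.19226210127806, 'fy': 325.19226210127806, 'cx': 278.7762134157166, 'cy': 209.5017623731338, 'hand_eye': array([[ 1.37688209e-04,  2.36420284e-01, -9.71650879e-01,
        -1.70968761e+02],
       [ 9.99999885e-01,  4.14469652e-04,  2.42553402e-04,
         8.34227390e-01],
       [ 4.60064346e-04, -9.71650800e-01, -2.36420200e-01,
        -6.56391281e+01],
       [ 0.00000000e+00,  0.00000000e+00,  0.00000000e+00,
         1.00000000e+00]])}
{'fx': 431.8831656254272, 'fy': 431.8831656254272, 'cx': 285.23720665766547, 'cy': 215.7437284706676, 'position': array([ 459.97023034,   -8.38383408, 1136.00591408]), 'attitude': array([  2.94028858,   1.1856941 , -90.46976048])} {'fx': 387.9957099711276, 'fy': 387.9957099711276, 'cx': 279.34939217084985, 'cy': 201.77311638319907, 'position': array([ 313.71197631, -582.05235034,  599.40753668]), 'attitude': array([ 50.01370856,  -0.45393034, -21.44090771])}
```

```bash
python3 -c "
from h import *
im=cv2.imread('pics/s9.png')
h=cv2.cvtColor(im,cv2.COLOR_BGR2HSV)
cv2.imwrite('pics/s9zz.png',cv2.resize(im[155:195,240:275],None,fx=15,fy=15,interpolation=cv2.INTER_CUBIC))
g=im.astype(int)
for r in range(160,180): print(r,g[r,248:266].sum(1)//3)
"
```

```text
160 [84 82 66 59 67 59 59 63 62 61 65 61 64 66 64 61 63 60]
161 [82 83 67 59 62 65 60 64 63 60 60 63 61 57 64 58 61 59]
162 [82 78 60 60 62 60 59 60 61 61 63 64 61 60 56 61 76 86]
163 [ 70  68  62  62  62  61  62  64  69  72  77  74  71  67  58  71 116 141]
164 [ 59  55  55  59  62  65  74  89  93  90  93  77  63  58  60  74 117 151]
165 [ 57  59  62  55  58  65  85 102 109 104  97  75  62  57  55  64  88 109]
166 [ 56  58  55  56  52  69  84 107 111 108  96  72  59  59  55  57  61  71]
167 [ 53  54  59  60  55  65  88 104 107 107  94  66  60  60  58  60  55  53]
168 [ 55  53  58  55  52  62  84 107 111 103  97  68  56  56  56  60  57  54]
169 [ 50  50  53  54  58  67  87 103 106 108  96  71  55  56  55  54  54  54]
170 [ 37  43  45  48  58  66  86 107 110 108  99  73  61  57  53  57  56  59]
171 [ 43  36  40  45  48  64  79 102 111 107  93  71  57  53  58  51  54  57]
172 [ 39  40  43  45  51  57  83 104 111 108  97  74  56  51  52  55  58  52]
173 [ 41  40  34  43  45  54  75 102 113 111  95  67  53  58  51  52  48  55]
174 [ 37  36  39  40  42  52  69 100 106 104  90  64  53  49  52  50  51  50]
175 [ 33  34  31  42  45  45  66  87  99 104  85  60  47  54  53  52  52  49]
176 [34 33 33 37 40 44 57 71 92 92 74 55 50 50 52 55 50 57]
177 [34 33 38 38 33 35 39 54 73 79 62 54 52 51 56 51 54 55]
178 [41 35 35 38 44 40 44 53 53 58 48 52 49 56 49 54 48 54]
179 [33 34 37 38 38 47 59 69 76 83 72 67 55 51 51 52 52 46]
```

View pics/s9zz.png

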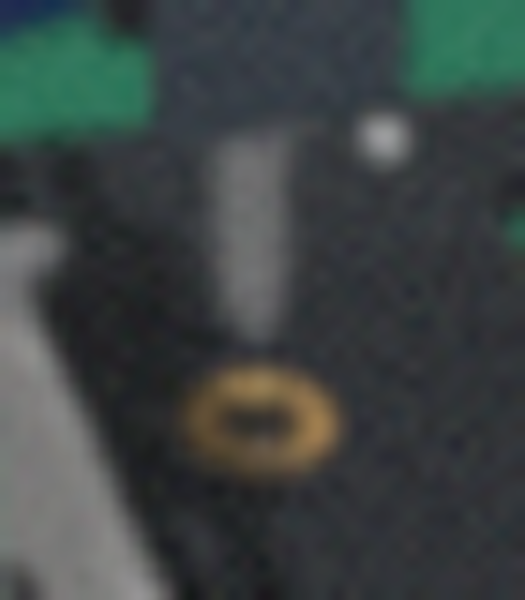

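```bash
python3 -m handwheel '{"gripper":[0.9,0.9,0.9,0.9,0.9],"offset":[[0,-1.2,0],[8,-1.2,0],[14,-1.2,0],[20,-1.2,0],[20,-1.2,0]],"rot":[[0,0,0],[0,0,0],[0,0,0],[0,0,0],[0,0,0]]}' 60; python3 -m handwheel '{"gripper":[0.9,0.9,0.9,0.9],"offset":[[3,0,0],[6,0,0],[6,0,0],[6,0,0]],"rot":[[0,0,0],[0,0,0],[0,0,0],[0,0,0]]}' 60; python3 -c "
from h import *
go([516.2,60.2,150],-92.4);print(state()['torque'])
"
```

```text
time_s: 14.15
ee_pos: [514.6, 60.5, 130.0]
ee_rot: [6.7, 89.8, -175.6]
force: [0.4, -0.1, -0.9]
gripper_width: 21.1
time_s: 14.48
ee_pos: [515.8, 60.5, 125.7]
ee_rot: [-27.4, 90.0, 150.3]
force: [0.5, 0.4, -0.9]
gripper_width: 20.8
t 14.48 ee [515.8  60.5 125.7] yaw -92.32 F [ 0.5  0.4 -0.9] w 20.8 q6 [  5.  18. 104.   0.  58.  98.]
 off [-24.3   0.3  -0.4] rot [0.08 0.01 0.  ]
[-0.03940218  0.18961165 -0.0312621 ]
```

```bash
python3 -m handwheel '{"gripper":[0.9,0.9,0.9,0.9],"offset":[[3,0,0],[6,0,0],[8,0,0],[8,0,0]],"rot":[[0,0,0],[0,0,0],[0,0,0],[0,0,0]]}' 60; python3 -m handwheel '{"gripper":[0.9,0.9,0.9,0.9],"offset":[[3,0,0],[6,0,0],[8,0,0],[8,0,0]],"rot":[[0,0,0],[0,0,0],[0,0,0],[0,0,0]]}' 60; python3 -c "
from h import *
go([516.2,60.2,150],-92.4);print(state()['torque'])
"
```

```text
time_s: 14.82
ee_pos: [515.6, 60.5, 117.2]
ee_rot: [5.8, 90.0, -176.5]
force: [-0.9, -0.6, -1.1]
gripper_width: 20.9
time_s: 15.15
ee_pos: [515.5, 60.5, 109.2]
ee_rot: [6.1, 89.9, -176.3]
force: [-0.4, -0.2, -0.1]
gripper_width: 20.9
t 15.15 ee [515.5  60.5 109.2] yaw -92.32 F [-0.4 -0.2 -0.1] w 20.9 q6 [  5.  19. 106.   0.  56.  98.]
 off [-40.8   0.2  -0.6] rot [ 0.08  0.05 -0.01]
[-0.11924607  0.15533006  0.00205831]
```

```bash
python3 -m handwheel '{"gripper":[0.9,0.9,0.9,0.9],"offset":[[3,0,0],[6,0,0],[8,0,0],[8,0,0]],"rot":[[0,0,0],[0,0,0],[0,0,0],[0,0,0]]}' 60; python3 -m handwheel '{"gripper":[0.9,0.9,0.9,0.9],"offset":[[2,0,0],[4,0,0],[6,0,0],[6,0,0]],"rot":[[0,0,0],[0,0,0],[0,0,0],[0,0,0]]}' 60; python3 -c "
from h import *
go([516.2,60.2,150],-92.4);print(state()['torque'])
"
```

```text
time_s: 15.48
ee_pos: [515.6, 60.5, 101.2]
ee_rot: [3.6, 90.0, -178.7]
force: [0.6, -0.5, -0.6]
gripper_width: 21.1
time_s: 15.82
ee_pos: [515.8, 60.6, 95.6]
ee_rot: [-30.4, 90.0, 147.3]
force: [0.1, 0.3, -0.8]
gripper_width: 21.3
t 15.82 ee [515.8  60.6  95.6] yaw -92.32 F [ 0.1  0.3 -0.8] w 21.3 q6 [  5.  20. 107.   0.  54.  98.]
 off [-54.4   0.3  -0.4] rot [0.08 0.01 0.01]
[-0.0987893   0.17028486 -0.03058974]
```

Nearly at collar contact with no side load. Now pressing, in small steps.

```bash
for k in 1 2; do python3 -m handwheel '{"gripper":[0.9,0.9,0.9,0.9],"offset":[[1,0,0],[2,0,0],[3,0,0],[3,0,0]],"rot":[[0,0,0],[0,0,0],[0,0,0],[0,0,0]]}' 60; done; python3 -c "
from h import *
go([516.2,60.2,150],-92.4);print(state()['torque'])
"
```

```text
time_s: 16.15
ee_pos: [515.7, 60.5, 93.4]
ee_rot: [-69.7, 90.0, 108.0]
force: [-2.2, -0.4, 4.7]
gripper_width: 20.8
time_s: 16.48
ee_pos: [515.4, 60.5, 90.4]
ee_rot: [-10.3, 90.0, 167.4]
force: [-2.7, 0.3, 6.0]
gripper_width: 20.8
t 16.48 ee [515.4  60.5  90.4] yaw -92.33 F [-2.7  0.3  6. ] w 20.8 q6 [  5.  20. 107.   0.  53.  98.]
 off [-59.6   0.3  -0.8] rot [0.07 0.04 0.01]
[-0.02116762  0.73228399 -0.0173787 ]
```

```bash
for k in 1 2; do python3 -m handwheel '{"gripper":[0.9,0.9,0.9,0.9],"offset":[[1,0,0.3],[2,0,0.3],[3,0,0.3],[3,0,0.3]],"rot":[[0,0,0],[0,0,0],[0,0,0],[0,0,0]]}' 60; done; python3 -c "
from h import *
go([516.2,60.2,150],-92.4);print(state()['torque'])
"
```

```text
time_s: 16.82
ee_pos: [515.1, 60.5, 87.6]
ee_rot: [-14.8, 90.0, 162.9]
force: [-2.2, 0.1, 7.8]
gripper_width: 21.2
time_s: 17.15
ee_pos: [514.9, 60.6, 85.0]
ee_rot: [-32.4, 90.0, 145.3]
force: [-3.9, 0.2, 9.7]
gripper_width: 21.1
t 17.15 ee [514.9  60.6  85. ] yaw -92.32 F [-3.9  0.2  9.7] w 21.1 q6 [  5.  20. 108.   0.  52.  98.]
 off [-65.    0.3  -1.3] rot [0.08 0.01 0.01]
[-0.15510125  0.84964197 -0.00552631]
```

```bash
for k in 1 2; do python3 -m handwheel '{"gripper":[0.9,0.9,0.9,0.9],"offset":[[0.5,0,0.2],[1,0,0.2],[1.5,0,0.2],[1.5,0,0.2]],"rot":[[0,0,0],[0,0,0],[0,0,0],[0,0,0]]}' 60; done; python3 -c "
from h import *
go([516.2,60.2,150],-92.4);print(state()['torque'])
a=grab_frame('side')[:,:,::-1]; cv2.imwrite('pics/s10.png',a)
cv2.imwrite('pics/s10z.png',cv2.resize(a[130:250,200:340],None,fx=5,fy=5,interpolation=cv2.INTER_CUBIC))
"
```

```text
time_s: 17.48
ee_pos: [514.8, 60.6, 83.8]
ee_rot: [-129.4, 90.0, 48.3]
force: [-4.4, 0.2, 11.2]
gripper_width: 21.2
time_s: 17.82
ee_pos: [514.8, 60.6, 83.5]
ee_rot: [-170.5, 89.9, 7.2]
force: [-5.8, -0.4, 18.5]
gripper_width: 20.8
t 17.82 ee [514.8  60.6  83.5] yaw -92.32 F [-5.8 -0.4 18.5] w 20.8 q6 [  5.  20. 108.   0.  52.  98.]
 off [-66.5   0.3  -1.5] rot [ 0.08 -0.07  0.01]
[-0.23546146  1.3246158   0.0325161 ]
```

View pics/s10z.png

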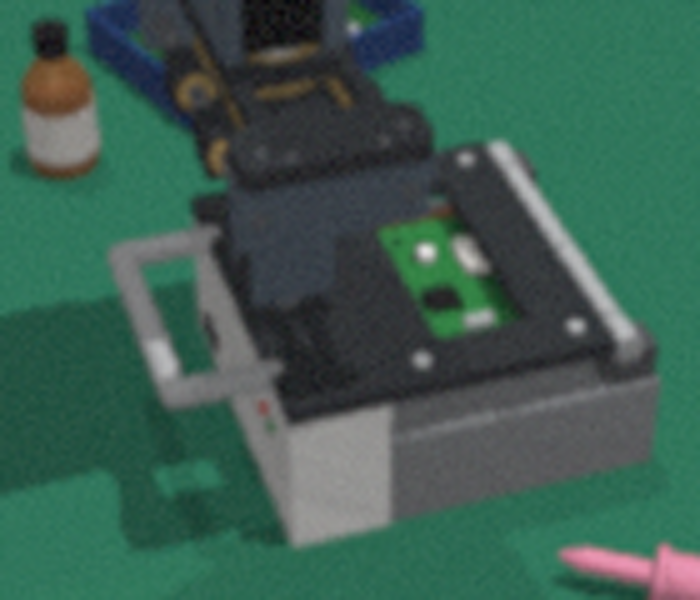

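```bash
python3 -m handwheel '{"gripper":[0.9,0.9,0.9,0.9,0.9],"offset":[[0.5,0,0.4],[1,0,0.4],[1,0,0.4],[1,0,0.4],[1,0,0.4]],"rot":[[0,0,0],[0,0,0],[0,0,0],[0,0,0],[0,0,0]]}' 60;python3 -m handwheel '{"gripper":[0.9,0.9,0.9,0.9,0.9],"offset":[[0,0,0],[0,0,0],[0,0,0],[0,0,0],[0,0,0]],"rot":[[0,0,0],[0,0,0],[0,0,0],[0,0,0],[0,0,0]]}' 60; python3 -c "
from h import *
go([516.2,60.2,150],-92.4);print(state()['torque'])
a=grab_frame('wrist')[:,:,::-1]; cv2.imwrite('pics/w11.png',a)
cv2.imwrite('pics/t11.png',grab_frame('top')[:,:,::-1])
cv2.imwrite('pics/s11.png',grab_frame('side')[:,:,::-1])
"
```

```text
time_s: 18.28
ee_pos: [514.8, 60.6, 83.4]
ee_rot: [-173.1, 89.9, 4.5]
force: [-8.0, -0.7, 24.1]
gripper_width: 20.9
time_s: 18.7
ee_pos: [514.8, 60.6, 83.4]
ee_rot: [-173.1, 89.9, 4.6]
force: [-6.9, -0.5, 24.1]
gripper_width: 20.6
t 18.7 ee [514.8  60.6  83.4] yaw -92.31 F [-6.9 -0.5 24.1] w 20.6 q6 [  5.  20. 108.  -0.  52.  98.]
 off [-66.6   0.3  -1.5] rot [ 0.09 -0.14  0.02]
[-0.25668167  1.50395494  0.06779229]
```

View pics/w11.png

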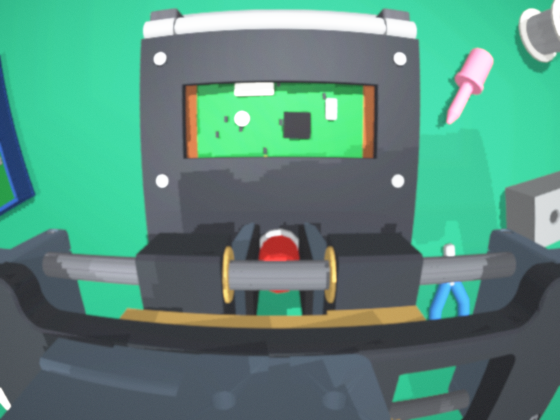

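View pics/s11.png

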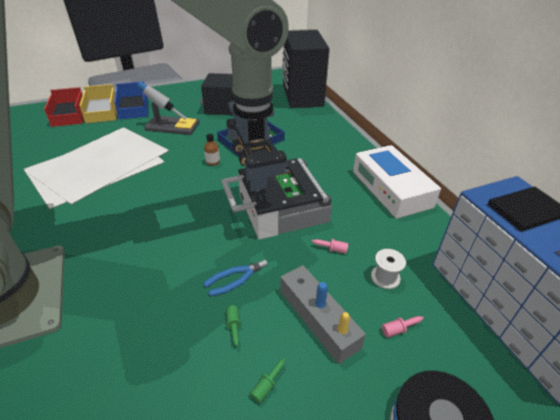

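View pics/t11.png

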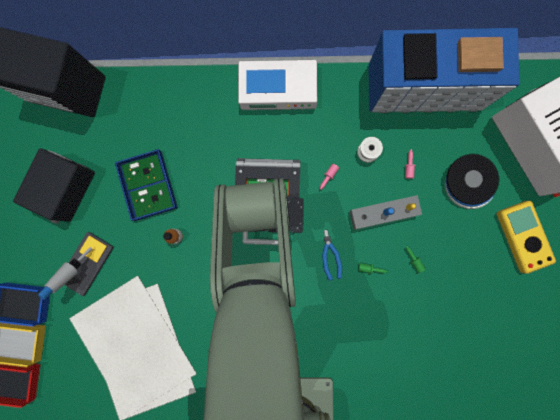

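The pictures show the cover flat on the rail, the red knob between the fingers at (279,245) in the wrist view, and the tools and other items where they stood. The push is steady at 24 N with no further travel.

```bash
python3 -c "
from workcell import *
print(job_done())"
```

```text
the job is handed in; nothing more can be done
None
```

I lowered the cover by its handle until it rested on the board. I then took the red-knobbed guide pin out of the tool block and pushed it through the cover hole into the base hole. I pressed until the cover was shut, and the arm handed in still gripping the pin at 60 N and pressing down with about 24 N, at about 18.9 s of the 61 s allowed.

**Checks that agreed:**
- The pin travelled about 11 mm from first contact on the cover. It then stopped at the depth expected for a shut cover, with the push force rising and no further movement.
- The last pictures show the cover flat on the rail and the other items where they stood.

**Checks that disagreed:**
- The camera estimates of hole and pin differed by 1–3 mm, and the wrist camera's calibration changed during the run. I settled the hole position from the centre line of the fingers and the side view. The pin went in with almost no side force.
- A side force of about 7 N along x remains while pressing.

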